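# Close the hold-down flap of a delivery-note case and tuck it under its lip

### The arm

A 6-joint arm with a two-finger parallel gripper is mounted at the origin on the work surface. World frame = base frame: x ahead of the robot, y to its left, z up, the work surface at z = 0. Lengths are in m, angles in rad, forces in N, time in s.
With the tool pointing down it reaches from about 0.275 to 1 m from the base axis. Payload 8.4 kg.
Tool frame: the origin (TCP) lies on the centre line of the jaws, within the pads' length; the fingertips stand 17 mm ahead of it and the grasp point (between the pads) lies 2 mm behind it (bot.tcp_to_tips is the y of the fingertips in the tool frame, in m); y points along the fingers, z is the direction in which the jaws open and shut, and the axes are right-handed (so a half turn about y gives the same grasp; the last joint's range is limited). The gripper opens to 85 mm and grips with 20 to 120 N. Pads are 22 mm wide; open, the fingers measure 114 mm over their backs; the gripper's body (76 mm by 85 mm) begins 54 mm behind the grasp point. The pads swing forward as they close: fully open they stand 13 mm farther back than shut.
Start: joints at [1.264, 0.353, 1.633, -0, 1.155, -0.002], TCP at [0.188, 0.596, 0.248] pointing down, gripper open.
Joint ranges: [-2.63, 2.63], [-0.92, 2.1], [0.06, 2.66], [-1.3, 4.44], [0, 2.69], [-3.02, 3.02]. Speed limits (rad/s): [2.22, 2.22, 2.79, 3.14, 3.14, 3.14].

### API

Orientations are given as a unit quaternion [x, y, z, w].
In Python, from workcell import bot, hand, kinematics, get_obs, vision, hand_in gives the robot as it stands. The module is installed in compiled form; this text tells all that it offers. Calls block until the motion is done:
- bot.reach(position, orientation): joint-space move of the TCP to a pose.
- bot.servo_line(position, ori=None, velocity=0.15): straight line of the TCP; ori=None keeps the orientation; velocity is the mean speed in m/s.
- bot.goto_joints(angles): joint-space move.
- hand.move_gripper(opening, strength=None): finger opening in m; strength is the grip in N (None keeps the last); returns when the fingers have stopped.
- bot.dwell(seconds).
- kinematics.solve_ik(position, orientation): joint angles nearest the present ones, or None.
- get_obs(): the state.
- vision.read_camera(name): name is "scene" or "top"; returns a dict with "frame" (400x640x3 uint8, red, green, blue), "intrinsics" (3x3 intrinsics, pixels), "dist" ([k1, k2, p1, p2, k3] as OpenCV has them; the pictures are not rectified), "view" (4x4, takes a point from world to camera coordinates). Camera axes: x right, y down, z forward; pixel columns grow to the right and rows downward; lengths in m; the calibration is good to about 2 mm. A picture is of the moment at which its call begins. There is no depth.
A pose or a line that the arm cannot do raises bot.IKError and nothing moves.
- hand_in(): hands the job in, once; it reports no verdict.
The state is a dict: "time_s": time; "joint_pos": joint angles; "joint_vel": joint speeds; "joint_efforts": joint torques, N m; "position": TCP position; "orientation": TCP orientation; "wrist_force": force on the tool from outside, world axes, zero at the start; "ft_torque": the same for the moment, N m; "gripper_width": finger opening in m.
Only numpy, scipy, OpenCV 4.12 (cv2) and the standard library are available. Lean on these libraries where they do the work, as an engineer would, in place of code of your own. Each camera call takes 0.05 s, during which the arm holds its last target.

### The job

The hold-down flap of the grey delivery-note case on the check-in desk stands open. Push it over with the fingertips until it lies flat on the notes and, pressing it down, push it along until its free edge is fully tucked beneath the retaining lip, so that the lip holds it down when you let go. Do not pinch, lift or carry anything: leave the case standing where it is, the stamp on top of it, and the other things on the desk undisturbed.

Things in the scene. Friction and masses are not known exactly. Their poses are not given: they have to be found in the camera images.
- case: The delivery-note case: a loose, heavy (about 1.8 kg) grey steel box 200 (its x) x 190 (its y) x 40 mm high, flat top, lying on the desk. Origin at the centre of its underside, z up. Its +x is the tucking direction, from the flap's hinge towards the lip; it may be turned up to 0.9 rad either way. White notes (3.6 mm thick) lie on its top under the flap. The flap is on its centre line, y = 0.
- flap_hinge (a point): Centre of the flap's hinge rod, which lies along the case's y, 46 mm above the desk and 75 mm to the case's -x side of its centre (plus the slide value). The 132 mm long rod runs in slots, so the whole flap can also slide towards the lip.
- flap_edge (a point): Middle of the flap's free edge (in mid-thickness), 110 mm from the hinge axis. The flap is a plain aluminium plate 3 mm thick and 110 mm wide (y), its mid-plane through the hinge axis. Axes as the flap's: x from the hinge to the free edge, z out of its upper face (the face that ends on top; it faces away from the lip while the flap stands open).
- flap_rib (a point): Top of the finger rib on the flap's upper face, 80 mm from the hinge axis and 30 mm from the free edge, 90 mm long (along y), 4 mm wide and 6 mm proud of the face. A fingertip pressed on the face just behind it (hinge side) can push the flap along by it. Axes as the flap's.
- lip (a point): Middle of the lip's inner edge, on its underside, 52.5 mm above the desk and 42 mm to the +x side of the case's centre; axes as the case's. The lip is a steel plate 120 mm wide (y), 3 mm thick, that reaches 16 mm from here in +x to an upright wall. With the flap flat and not yet slid, the flap's edge stops 7 mm short of the lip; slid home it is 11 mm beneath it, its upper face 5 mm below the lip's underside.
- flap (a joint): Flap angle in rad: 0 = flat on the notes, 1.57 = upright, up to 2.0 = leaning back away from the lip. It starts at 1.35 to 1.8 and, when about upright, stays where it is left. A weak spring (0.04 N m/rad towards 2.0) and slight friction (0.02 N m): from flat it springs back up when let go, unless the lip holds it (then it reads about 0.05).
- carriage (a joint): How far the flap has slid towards the lip, in m: 0 to 0.018 (home). Friction of about 3 N; it stays where it is left. It starts at 0 to 0.002. If the flap has been slid forward before it lies flat, its edge lands on top of the lip and it must be slid back first.
- stamp_mid (a point): Bystander: small hand stamp, 48 x 20 x 36 mm with a round wooden handle, standing on the case's top beside the flap, on the case's +y side. Point at its mid height.
- water_mid (a point): Bystander: small clear water bottle with a green cap, 58 mm diameter, 150 mm high, beside the case. Point at its mid height.
- cup_mid (a point): Bystander: small black cup, 54 mm diameter, 55 mm high, beside the case. Point at its mid height.
- tape_mid (a point): Bystander: cardboard tape roll lying flat, 90 mm diameter, 48 mm high, beyond the lip side of the case. Point at its centre.
- flask_mid (a point): Bystander: copper-coloured drinking flask, 72 mm diameter, 230 mm high, far left of the case. Point at its mid height.
- stapler_mid (a point): Bystander: black stapler, 125 x 34 x 39 mm, far right of the case. Point at its mid height.
There are look-alikes about, which are no part of the job. Of the things shaped like the part that bears cup_mid, the black one is meant.

How it is judged:
By the outcome, as a careful person would: the job done as asked, in the order asked, and still so for the second after the job is handed in, with the robot touching nothing.
It also fails if it takes over 38 s, if anything falls off the work surface, if the arm or the gripper's body presses on something with over 40 N, if the wrist force passes 120 N, or if a joint passes its speed limit or range.

## Working session

There is one attempt and no reset: what is moved stays moved. The work goes in short steps, each a Python script; the robot and the scene stay as the last script left them, time stands still between calls to the robot, and variables do not carry over. Pictures are saved under pics/ and viewed, and the job is handed in when it is done.

```bash
mkdir -p pics
python3 - <<'E'
from workcell import bot, hand, kinematics, get_obs, vision
import cv2,pickle
d={}
for n in("scene","top"):
    c=vision.read_camera(n);d[n]=c
    cv2.imwrite(f"pics/{n}0.png",c["frame"][:,:,::-1])
    print(n,c["intrinsics"],c["dist"],c["view"])
pickle.dump(d,open("c0.pkl","wb"))
o=get_obs();print(o["time_s"],o["position"],o["orientation"],o["wrist_force"],o["gripper_width"],bot.tcp_to_tips)
E
```

```text
scene [[374.98552644   0.         319.10356018]
 [  0.         374.98552644 200.63017347]
 [  0.           0.           1.        ]] [-0.00474649  0.          0.          0.          0.        ] [[-0.35629222  0.93416203 -0.01992869  0.21210067]
 [ 0.61570447  0.21868177 -0.75702463 -0.32207876]
 [-0.70282563 -0.28199217 -0.65308235  1.65353593]
 [ 0.          0.          0.          1.        ]]
top [[417.3895831    0.         317.13428944]
 [  0.         417.3895831  199.25429148]
 [  0.           0.           1.        ]] [0.03426379 0.         0.         0.         0.        ] [[-0.00846068 -0.99970848  0.0226135  -0.01174758]
 [-0.99433556  0.00601486 -0.10611602  0.63560573]
 [ 0.10594907 -0.02338322 -0.99409659  1.14071729]
 [ 0.          0.          0.          1.        ]]
0.1 [0.18743021 0.59580007 0.24763675] [ 0.69934586 -0.1074257   0.10728996 -0.69847258] [ 0.4374979  -0.44387555  0.45079371] 0.08509568030501778 0.017
```

View pics/scene0.png

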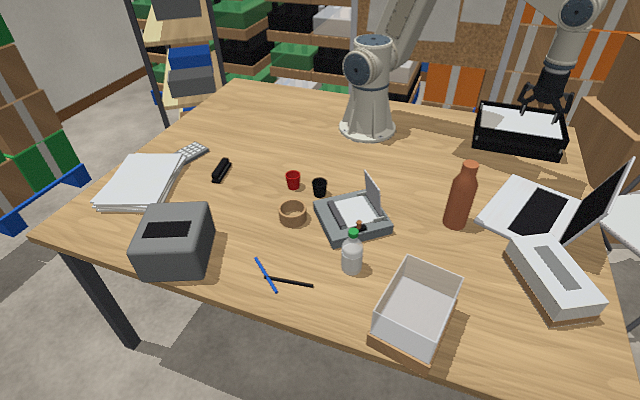

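View pics/top0.png

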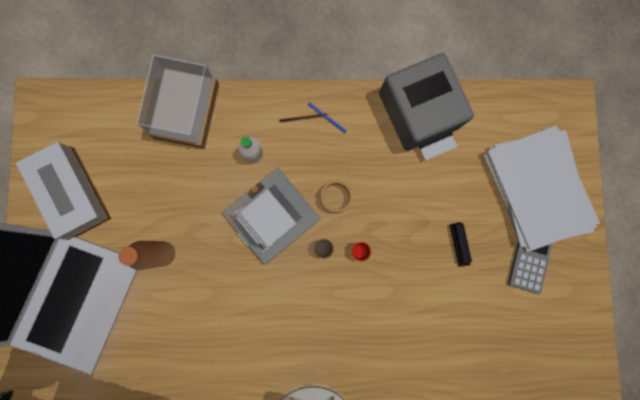

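Run:
```python
import cv2
a=cv2.imread("pics/scene0.png")[155:285,270:410];b=cv2.imread("pics/top0.png")[130:270,210:350]
cv2.imwrite("pics/s0z.png",cv2.resize(a,None,fx=5.5,fy=4.5*5.5/5.5 and 4.5,interpolation=cv2.INTER_CUBIC) if 0 else cv2.resize(a,(630,585),interpolation=cv2.INTER_CUBIC))
cv2.imwrite("pics/t0z.png",cv2.resize(b,(588,588),interpolation=cv2.INTER_CUBIC))
```

```text
(no output)
```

View pics/s0z.png

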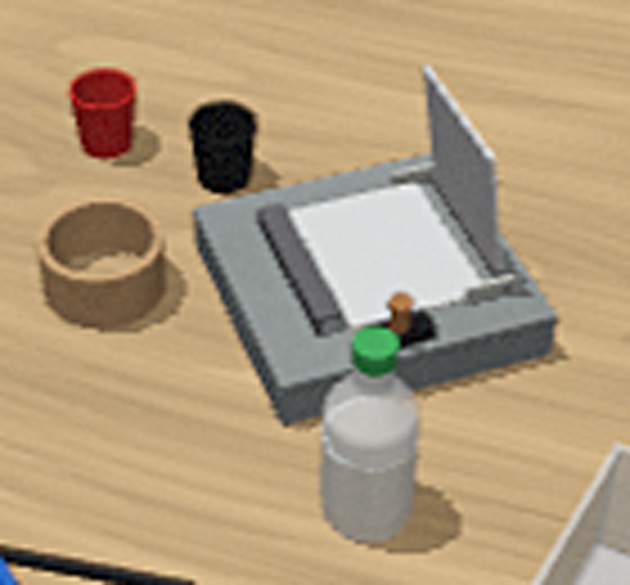

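View pics/t0z.png

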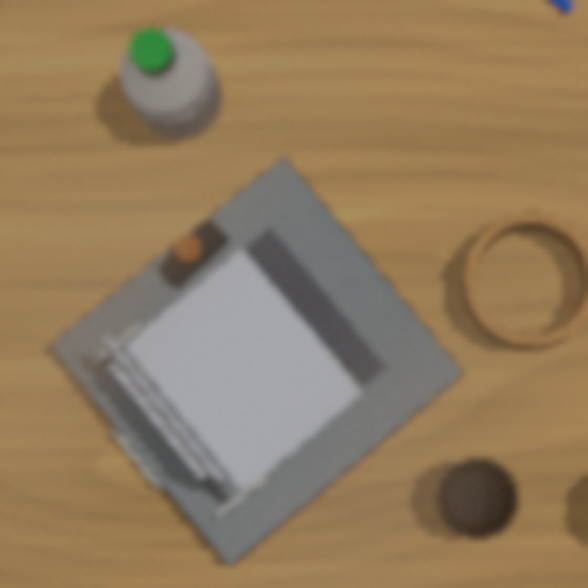

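The top view shows the case turned to about −0.9 rad, with +x pointing up and right in the picture. The stamp is on the upper-left side, the lip bar is at zoom (315,305), and the flap is upright at the lower left. In the scene view the flap's free edge runs from zoom (427,68) to (493,160). Next I'll fit the poses.

```bash
cat > h.py <<'E'
import numpy as np,cv2,pickle
from scipy.optimize import least_squares
D=pickle.load(open("c0.pkl","rb"))
def proj(n,P):
    c=D[n];V=c["view"]
    r,_=cv2.Rodrigues(V[:3,:3]);return cv2.projectPoints(np.array(P,float).reshape(-1,3),r,V[:3,3],c["intrinsics"],np.array(c["dist"]))[0].reshape(-1,2)
def ray(n,uv,z):
    c=D[n];V=c["view"];p=cv2.undistortPoints(np.array([[uv]],float),c["intrinsics"],np.array(c["dist"]))[0,0]
    R=V[:3,:3];o=-R.T@V[:3,3];d=R.T@np.r_[p,1];return o+d*(z-o[2])/d[2]
def W(pose,P):
    x,y,a=pose[:3];P=np.array(P,float).reshape(-1,3);c,s=np.cos(a),np.sin(a)
    return np.c_[x+c*P[:,0]-s*P[:,1],y+s*P[:,0]+c*P[:,1],P[:,2]]
def flap(th,s,P): # flap coords (x along, y, z out) -> case
    P=np.array(P,float).reshape(-1,3)
    return np.c_[-.075+s+np.cos(th)*P[:,0]-np.sin(th)*P[:,2],P[:,1],.046+np.sin(th)*P[:,0]+np.cos(th)*P[:,2]]
S=lambda u,v:(270+u/4.5,155+v/4.5)
T=lambda u,v:(210+u/4.2,130+v/4.2)
E
cat > fit.py <<'E'
from h import *
C=[[.1,.095,.04],[.1,-.095,.04],[-.1,-.095,.04],[-.1,.095,.04]]
ot=[T(283,158),T(462,373),T(230,563),T(52,347)]
os_=[S(285,388),S(195,213),None,S(555,320)]
fl=[[.11,-.055,0],[.11,.055,0]]; ofl=[S(428,68),S(494,160)]
for o,c in zip(ot,C): print(ray("top",o,.04))
def res(p):
    P=W(p,C);r=[proj("top",P)-np.array(ot)]
    r.append((proj("scene",P[[0,1,3]])-np.array([os_[0],os_[1],os_[3]])))
    r.append(proj("scene",W(p,flap(p[3],.001,fl)))-np.array(ofl))
    return np.concatenate(r).ravel()
q=least_squares(res,[.5,.05,-.88,1.55],loss="soft_l1");p=q.x
print(p,q.fun.reshape(-1,2).round(1))
np.save("pose.npy",p)
for n,s in(("scene",4.5),("top",4.2)):
    im=D[n]["frame"][:,:,::-1]
    o=(270,155) if n=="scene" else (210,130)
    w,h=(140,130) if n=="scene" else(140,140)
    im=cv2.resize(im[o[1]:o[1]+h,o[0]:o[0]+w],None,fx=s,fy=s,interpolation=cv2.INTER_CUBIC)
    def poly(P,col):
        q=((proj(n,P)-np.array(o)+.5)*s).astype(int);cv2.polylines(im,[q],True,col,1)
    poly(W(p,C),(0,0,255))
    poly(W(p,flap(p[3],.001,[[0,-.055,0],[.11,-.055,0],[.11,.055,0],[0,.055,0]])),(255,0,0))
    poly(W(p,flap(p[3],.001,[[.08,-.045,.0075],[.08,.045,.0075]])),(0,255,255))
    poly(W(p,[[.042,-.06,.0555],[.042,.06,.0555],[.058,.06,.0555],[.058,-.06,.0555]]),(0,255,0))
    cv2.imwrite(f"pics/{n}_fit.png",im)
print("hinge",W(p,[-.075,0,.046]),"lip",W(p,[.042,0,.0525]),"edge",W(p,flap(p[3],.001,[.11,0,0])))
print("bottle",ray("top",T(152,50),.15),"cup",ray("top",T(480,498),.055),"stamp",ray("top",T(188,248),.07))
print("scene: bottle",ray("scene",S(376,345),.15),"cup",ray("scene",S(223,115),.055))
E
python3 fit.py
```

```text
[0.72509333 0.0949563  0.04      ]
[ 0.58002175 -0.02374139  0.04      ]
[0.45701306 0.12897276 0.04      ]
[0.59920527 0.24672239 0.04      ]
[ 0.59193254  0.11219954 -0.88648508  1.42266543] [[ 0.1 -1.3]
 [ 0.6 -0.5]
 [-0.2  0.7]
 [-1.1 -1.1]
 [-0.4 -0.3]
 [-0.2 -1.7]
 [ 1.8 -1.3]
 [-0.5 -0.8]
 [ 0.2 -0.1]]
hinge [[0.54452208 0.17031364 0.046     ]] lip [[0.6184824  0.07965565 0.0525    ]] edge [[0.55541692 0.15695912 0.15479535]]
bottle [0.77176926 0.16664607 0.15      ] cup [ 0.49779997 -0.03424131  0.055     ] stamp [0.66064157 0.15414235 0.07      ]
scene: bottle [0.77744478 0.16729005 0.15      ] cup [ 0.49222349 -0.03648611  0.055     ]
```

View pics/scene_fit.png

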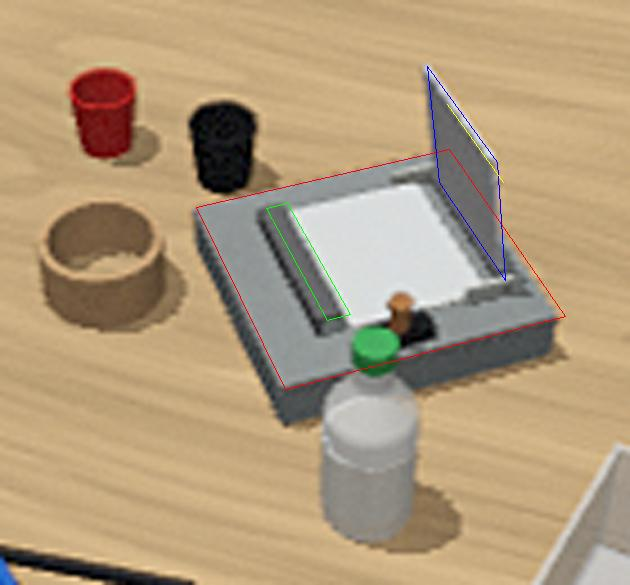

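View pics/top_fit.png

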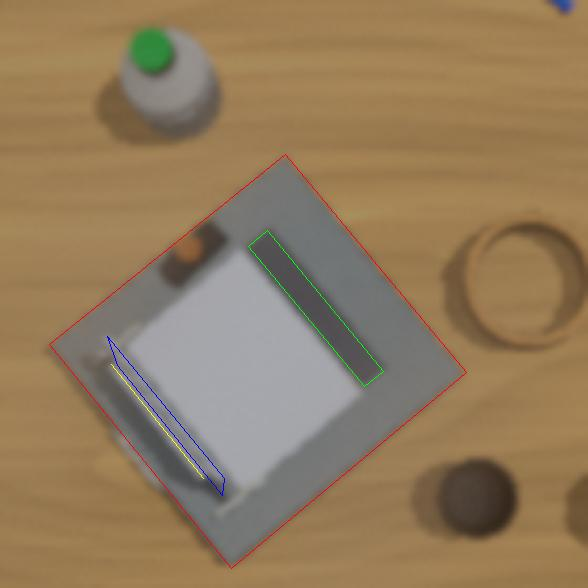

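Run:
```python
import cv2
a=cv2.imread("pics/scene0.png")[160:230,335:400];b=cv2.imread("pics/top0.png")[200:260,215:275]
cv2.imwrite("pics/s0zz.png",cv2.resize(a,None,fx=8,fy=8,interpolation=cv2.INTER_NEAREST))
cv2.imwrite("pics/t0zz.png",cv2.resize(b,None,fx=9,fy=9,interpolation=cv2.INTER_NEAREST))
```

```text
(no output)
```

View pics/s0zz.png

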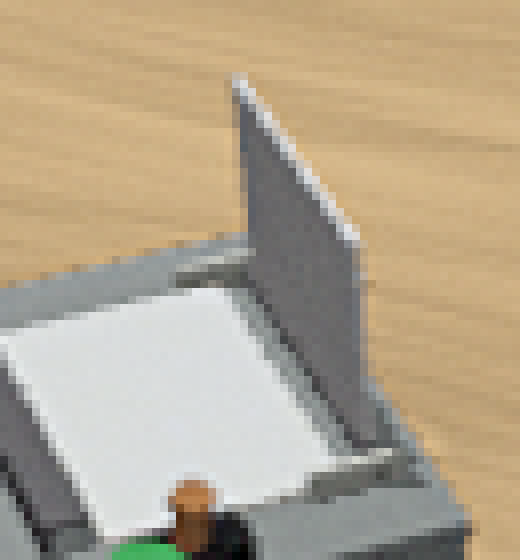

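View pics/t0zz.png

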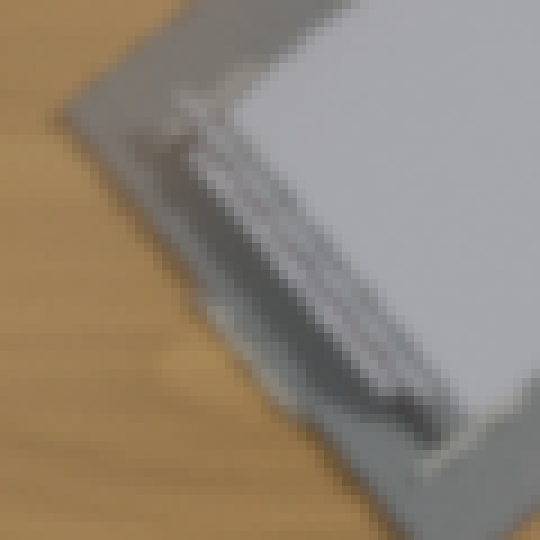

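```bash
sed -i 's/^def res/def res0/; s/^q=least.*$//; s/^print(p,q.*$//' fit.py
python3 - <<'E'
s=open('fit.py').read()
s=s.replace('\nnp.save("pose.npy",p)','''
lipT=[[.042,-.06,.0555],[.042,.06,.0555],[.058,.06,.0555],[.058,-.06,.0555]]
tl=[T(365,387),T(248,247),T(268,230),T(384,372)]
sl=[S(288,204),S(343,327),S(320,334),S(260,208)]
fs=[(364.5,169.9),(378.9,189.4)]
h5=.5
def res(p):
    sh=p[4:6]
    P=W(p,C);L=W(p,lipT)
    r=[proj("top",P)-np.array(ot)+.4, proj("top",L)-np.array(tl)+.4]
    r.append(proj("scene",P[[0,1,3]])+sh-np.array([os_[0],os_[1],S(553,318)])+.4)
    r.append(proj("scene",L)+sh-np.array(sl)+.4)
    r.append(proj("scene",W(p,flap(p[3],.001,fl)))+sh-np.array(fs))
    return np.concatenate(r).ravel()
q=least_squares(res,[.59,.11,-.88,1.5,0,0],loss="soft_l1");p=q.x
print(p,res(p).reshape(-1,2).round(1))
np.save("pose.npy",p)''')
s=s.replace("q=((proj(n,P)-","q=((proj(n,P)+(p[4:6] if n=='scene' else 0)-")
open('fit.py','w').write(s)
E
python3 fit.py
```

```text
[0.72509333 0.0949563  0.04      ]
[ 0.58002175 -0.02374139  0.04      ]
[0.45701306 0.12897276 0.04      ]
[0.59920527 0.24672239 0.04      ]
[ 0.59129183  0.11224182 -0.88568876  1.44181856 -1.15919874  0.75301924] [[ 0.4 -0.7]
 [ 1.   0. ]
 [ 0.2  1.3]
 [-0.7 -0.4]
 [-0.2  0. ]
 [ 0.  -0.1]
 [-0.2  0.3]
 [-0.2 -0.1]
 [-1.   0.8]
 [-0.9 -0.6]
 [ 1.6  0.1]
 [-1.2  0.5]
 [ 0.4 -2.2]
 [ 0.5 -2.5]
 [ 0.3  0.7]
 [-0.4 -0.2]
 [ 0.7  1.5]]
hinge [[0.5438351  0.17031815 0.046     ]] lip [[0.61786759 0.07971908 0.0525    ]] edge [[0.55342026 0.15858808 0.15508633]]
bottle [0.77176926 0.16664607 0.15      ] cup [ 0.49779997 -0.03424131  0.055     ] stamp [0.66064157 0.15414235 0.07      ]
scene: bottle [0.77744478 0.16729005 0.15      ] cup [ 0.49222349 -0.03648611  0.055     ]
```

```bash
cat >> h.py <<'E'
from scipy.spatial.transform import Rotation as Ro
def quat(a,sg):
    y=np.array([0,0,-1.]);z=sg*np.array([-np.sin(a),np.cos(a),0]);return Ro.from_matrix(np.c_[np.cross(y,z),y,z]).as_quat()
E
python3 - <<'E'
from h import *
from workcell import kinematics,get_obs
p=np.load("pose.npy")
print("flask cap",ray("top",(128,256),.23))
for sg in(1,-1):
  for P in([-.12,0,.4],[-.12,0,.12],[0.02,0,.066]):
    t=W(p,P)[0];print(sg,t,kinematics.solve_ik(t,quat(p[2],sg)))
print(kinematics.solve_ik(np.array([.188,.596,.40]),get_obs()["orientation"]))
E
```

```text
flask cap [0.487756   0.41848456 0.23      ]
1 [0.51536107 0.20516394 0.4       ] [ 3.76161014e-01  1.31738175e-01  1.58857293e+00 -4.44089210e-16
  1.42128155e+00 -3.08946556e-01]
1 [0.51536107 0.20516394 0.12      ] [ 3.76161014e-01  4.02922000e-01  1.89085669e+00 -4.44089210e-16
  8.47813966e-01 -3.08946556e-01]
1 [0.60394695 0.0967548  0.066     ] [ 1.56401907e-01  5.51423964e-01  1.78968578e+00 -4.44089210e-16
  8.00482910e-01 -5.28705662e-01]
-1 [0.51536107 0.20516394 0.4       ] [ 3.76161014e-01  1.31738175e-01  1.58857293e+00 -4.44089210e-16
  1.42128155e+00  2.83264610e+00]
-1 [0.51536107 0.20516394 0.12      ] [ 3.76161014e-01  4.02922000e-01  1.89085669e+00 -4.44089210e-16
  8.47813966e-01  2.83264610e+00]
-1 [0.60394695 0.0967548  0.066     ] [ 1.56401907e-01  5.51423964e-01  1.78968578e+00 -4.44089210e-16
  8.00482910e-01  2.61288699e+00]
[ 1.26283936e+00  2.52433953e-01  1.44072511e+00 -1.68125922e-06
  1.44968342e+00 -3.12403229e-03]
```

Run:
```python
from h import *
from workcell import bot,hand,get_obs,vision
p=np.load("pose.npy");q=quat(p[2],1)
hand.move_gripper(0.0,20)
bot.goto_joints([1.263,.2524,1.4407,0,1.4497,-.003])
bot.reach(W(p,[-.125,0,.36])[0],q)
bot.servo_line(W(p,[-.125,0,.115])[0],velocity=.15)   # tips ~0.10
o=get_obs();print(o["time_s"],o["position"],o["wrist_force"],o["gripper_width"])
for n in("scene","top"):
    c=vision.read_camera(n);f=c["frame"][:,:,::-1]
    z=f[120:270,290:430] if n=="scene" else f[130:270,190:350]
    cv2.imwrite(f"pics/{n}1.png",cv2.resize(z,None,fx=4,fy=4,interpolation=cv2.INTER_CUBIC))
```

```text
5.15 [0.51265795 0.20921993 0.11571299] [ 0.6127516  -0.54173625 -0.10261678] -0.00010108485178256037
```

View pics/scene1.png

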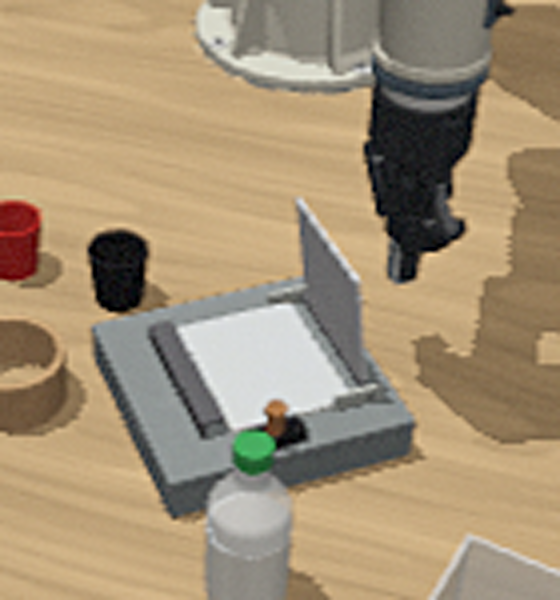

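View pics/top1.png

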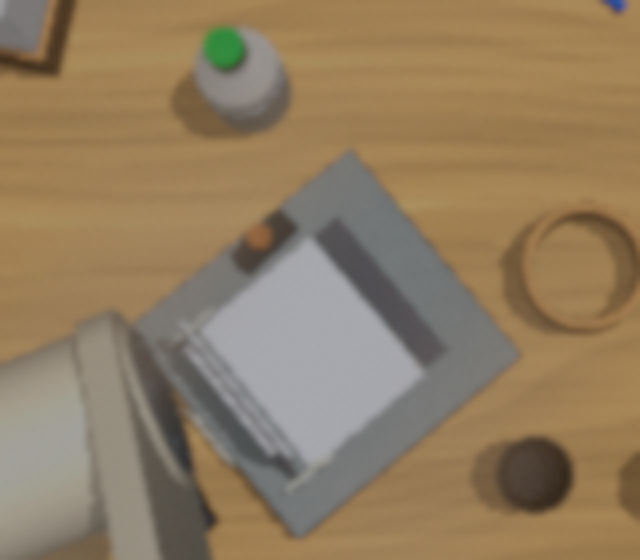

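The closed fingers hang behind the flap, with the tip at scene pixel (390,189). Nothing else has moved. I'll check the predicted tip position, then push the flap over along the arc.

Run:
```python
from h import *
from workcell import bot,hand,get_obs,vision
p=np.load("pose.npy");c,s=np.cos(p[2]),np.sin(p[2])
o=get_obs()["position"];print("tip pred",proj("scene",[o[0],o[1],o[2]-.017]))
def case(P): d=np.array(P)-[p[0],p[1],0];return np.array([c*d[0]+s*d[1],-s*d[0]+c*d[1],d[2]])
def st(tag):
    o=get_obs();f=o["wrist_force"];print(tag,round(o["time_s"],2),case(o["position"]).round(4),np.round([c*f[0]+s*f[1],-s*f[0]+c*f[1],f[2]],2))
st("start")
R=.064;tip=.017;hw=.011
def cmd(th,off=.0015):
    k=flap(th,.001,[R,0,off])[0]; return W(p,[k[0]-hw,0,k[2]+tip])[0]
for th in(1.6,1.4,1.2,1.0,.8,.6):
    bot.servo_line(cmd(th),velocity=.06);st(th)
for n in("scene","top"):
    v=vision.read_camera(n);f=v["frame"][:,:,::-1]
    z=f[120:270,290:430] if n=="scene" else f[130:270,190:350]
    cv2.imwrite(f"pics/{n}2.png",cv2.resize(z,None,fx=4,fy=4,interpolation=cv2.INTER_CUBIC))
```

```text
tip pred [[390.54949865 189.27908007]]
start 5.25 [-0.1249  0.0004  0.1157] [-0.53 -0.34 -1.04]
1.6 6.04 [-0.0884 -0.0002  0.1268] [-0.13  0.22 -0.87]
1.4 6.41 [-0.0753 -0.      0.1262] [-0.47 -0.01  0.67]
1.2 6.78 [-6.28e-02 -1.00e-04  1.23e-01] [ 0.32  1.07 -0.04]
1.0 7.14 [-5.140e-02 -1.000e-04  1.174e-01] [-0.36  0.17  1.45]
0.8 7.51 [-0.0412 -0.0002  0.1096] [-0.49 -0.07 -0.03]
0.6 7.88 [-0.0329 -0.0002  0.1   ] [-0.35  0.53 -0.1 ]
```

View pics/scene2.png

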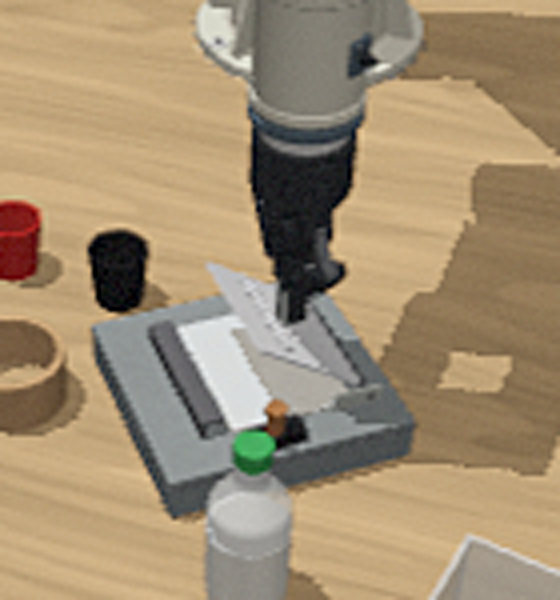

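View pics/top2.png

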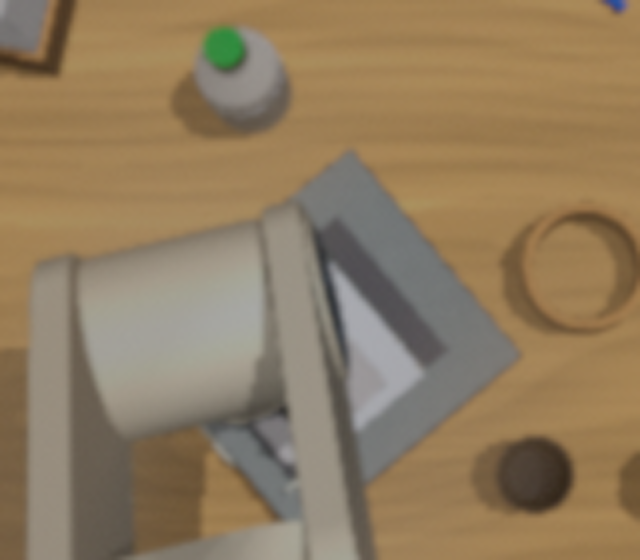

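The flap is at about 0.6 rad and its free edge is swinging down. The tip is just behind the rib, and the predicted tip pixel agrees with the picture. I'll carry on until it's flat and press lightly.

```bash
cat >> h.py <<'E'
try: p=np.load("pose.npy");c,s=np.cos(p[2]),np.sin(p[2])
except Exception: pass
def case(P): d=np.array(P)-[p[0],p[1],0];return np.array([c*d[0]+s*d[1],-s*d[0]+c*d[1],d[2]])
def st(get_obs,tag,n=1):
    o=get_obs();f=o["wrist_force"];F=np.array([c*f[0]+s*f[1],-s*f[0]+c*f[1],f[2]]);P=case(o["position"])
    print(tag,round(o["time_s"],2),P.round(4),F.round(2));return P,F
def snap(vision,i):
    for n in("scene","top"):
        f=vision.read_camera(n)["frame"][:,:,::-1]
        z=f[150:270,300:410] if n=="scene" else f[130:270,190:350]
        k=5 if n=="scene" else 4
        cv2.imwrite(f"pics/{n}{i}.png",cv2.resize(z,None,fx=k,fy=k,interpolation=cv2.INTER_CUBIC))
E
python3 - <<'E'
from h import *
from workcell import bot,hand,get_obs,vision
R=.064;tip=.017;hw=.011
for th in(.45,.3,.2,.1):
    k=flap(th,.001,[R,0,.0015])[0]
    bot.servo_line(W(p,[k[0]-hw,0,k[2]+tip])[0],velocity=.06);P,F=st(get_obs,th)
    if F[0]<-8 or F[2]>8: break
x=-.075+.001+R-hw-.001
for z in np.arange(.0495,.0434,-.001):
    bot.servo_line(W(p,[x,0,z+tip])[0],velocity=.03);bot.dwell(.1);P,F=st(get_obs,z)
    if F[2]>4: break
snap(vision,3)
E
```

```text
0.45 8.28 [-0.0279 -0.0002  0.0917] [-0.07 -0.29  0.06]
0.3 8.59 [-0.0243 -0.0003  0.0829] [-0.32 -0.63  0.56]
0.2 8.85 [-0.0226 -0.0002  0.0768] [0.1  0.61 0.95]
0.1 9.11 [-0.0215 -0.0002  0.0705] [-0.22 -0.58  0.01]
0.0495 9.51 [-0.0221 -0.      0.0665] [-0.1  -0.87  0.14]
0.0485 9.86 [-0.022   0.      0.0655] [-0.33 -0.69  1.39]
0.0475 10.21 [-0.022   0.      0.0645] [-0.25 -0.72  2.14]
0.0465 10.56 [-0.022   0.0001  0.0641] [-0.57 -2.11  8.52]
```

View pics/scene3.png

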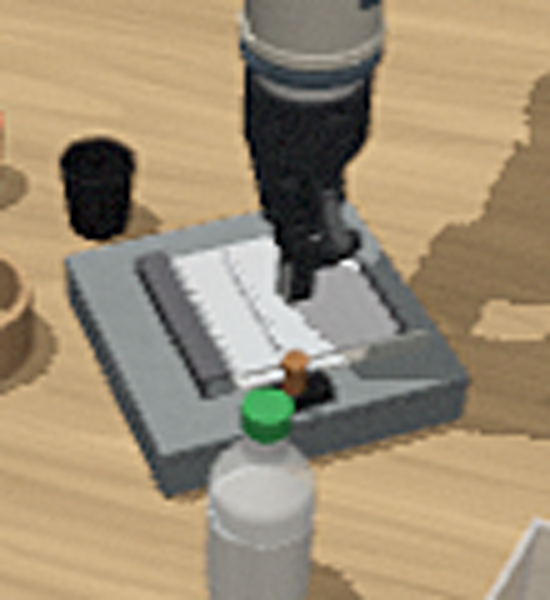

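View pics/top3.png

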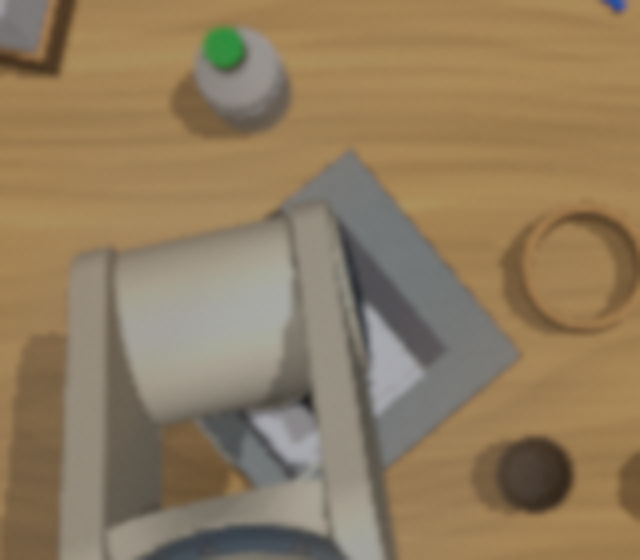

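The flap is flat: the face was contacted at z ≈ 0.047, and an edge riding on the lip would read about 5 mm higher. A white strip still shows between the edge and the lip. Now I'll slide it along in force-watched steps.

Run:
```python
from h import *
from workcell import bot,hand,get_obs,vision
x=-.022;z=.0468+.017
while x<.0125:
    x+=.002
    bot.servo_line(W(p,[x,0,z])[0],velocity=.02);P,F=st(get_obs,round(x,4))
    if F[2]>9: z+=.0003
    if F[2]<2.5: z-=.0003
    if F[0]<-12: break
    if x>.004 and F[0]<-9:break
snap(vision,4)
```

```text
-0.02 10.91 [-0.02    0.0001  0.0642] [-2.45 -0.9   6.66]
-0.018 11.16 [-0.0181  0.0001  0.0642] [-1.58 -1.22  6.44]
-0.016 11.41 [-0.0161  0.0001  0.0642] [-0.18 -1.22  6.74]
-0.014 11.66 [-0.0141  0.0001  0.0642] [-1.55 -0.8   6.46]
-0.012 11.91 [-0.0121  0.0001  0.0642] [-2.43 -1.12  6.67]
-0.01 12.16 [-0.0101  0.0001  0.0642] [-1.63 -1.35  6.27]
-0.008 12.41 [-0.0081  0.      0.0642] [-1.77 -1.4   6.5 ]
-0.006 12.66 [-0.0061  0.0001  0.0642] [-0.78 -1.44  6.55]
-0.004 12.91 [-0.0042  0.0001  0.0642] [-2.96 -1.19  6.3 ]
-0.002 13.16 [-0.0023  0.0001  0.0642] [-2.32 -0.61  5.43]
0.0 13.41 [-0.0004  0.0002  0.0642] [-2.76 -0.38  6.23]
0.002 13.66 [0.0016 0.0002 0.0641] [-2.4  -0.69  5.93]
0.004 13.91 [0.0037 0.0002 0.0641] [-2.87 -0.27  6.27]
0.006 14.16 [0.0057 0.0002 0.0641] [-2.88  0.64  6.56]
0.008 14.41 [0.0077 0.0002 0.0641] [-2.26 -1.    6.24]
0.01 14.66 [0.0097 0.0001 0.0641] [-2.37 -0.85  5.49]
0.012 14.91 [0.0112 0.0001 0.064 ] [-4.73 -0.03  6.46]
0.014 15.16 [ 0.0123 -0.0001  0.0639] [-10.14  -0.1    7.35]
```

View pics/scene4.png

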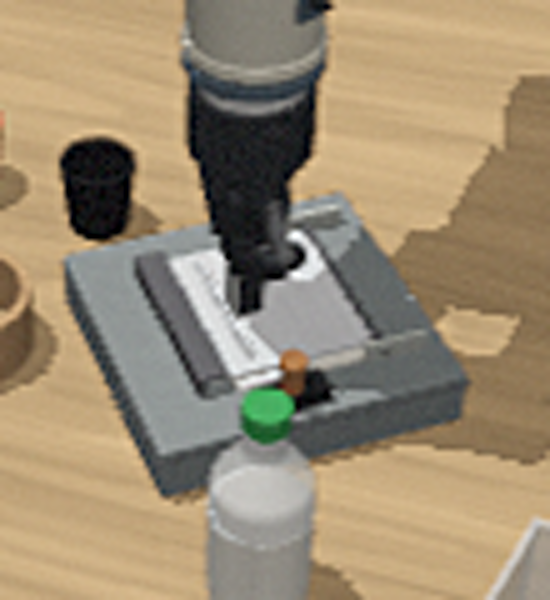

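View pics/top4.png

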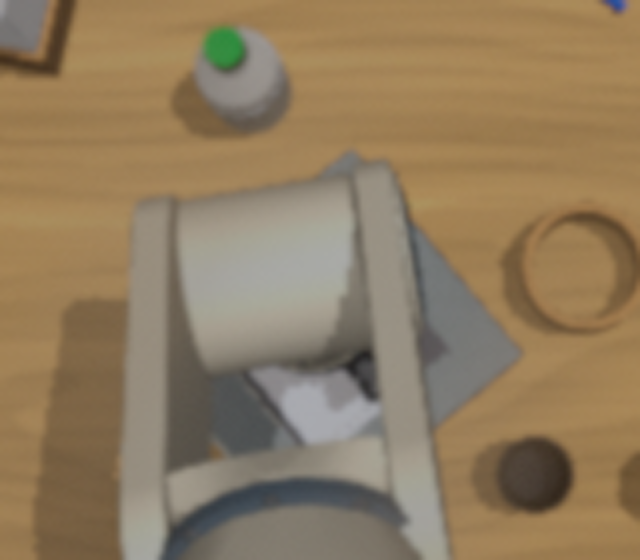

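Force rose to 10 N at tip x = 0.012, and the home position was expected at about 0.010, so the slide is on its stop. The rib now sits close to the lip and the case corners haven't moved. I'll relax the push, lift off and look.

Run:
```python
from h import *
from workcell import bot,hand,get_obs,vision
bot.servo_line(W(p,[.0118,0,.0642])[0],velocity=.02);st(get_obs,"relax")
bot.servo_line(W(p,[.0112,0,.068])[0],velocity=.02);st(get_obs,"up")
bot.servo_line(W(p,[.010,0,.078])[0],velocity=.04);st(get_obs,"up")
bot.servo_line(W(p,[-.02,0,.30])[0],velocity=.15);st(get_obs,"up")
bot.reach(W(p,[-.15,.0,.36])[0],quat(p[2],1))
bot.dwell(.3);st(get_obs,"off")
snap(vision,5)
```

```text
relax 15.52 [0.0116 0.0002 0.0643] [-1.71  0.62  2.93]
up 15.86 [ 0.0113 -0.0001  0.068 ] [0.96 0.58 0.38]
up 16.26 [0.0101 0.0003 0.0784] [-0.15  0.45 -0.25]
up 17.9 [-0.0201 -0.0004  0.299 ] [ 0.01 -0.09 -0.19]
off 18.82 [-1.492e-01 -2.000e-04  3.593e-01] [ 0.48 -0.41 -0.63]
```

View pics/scene5.png

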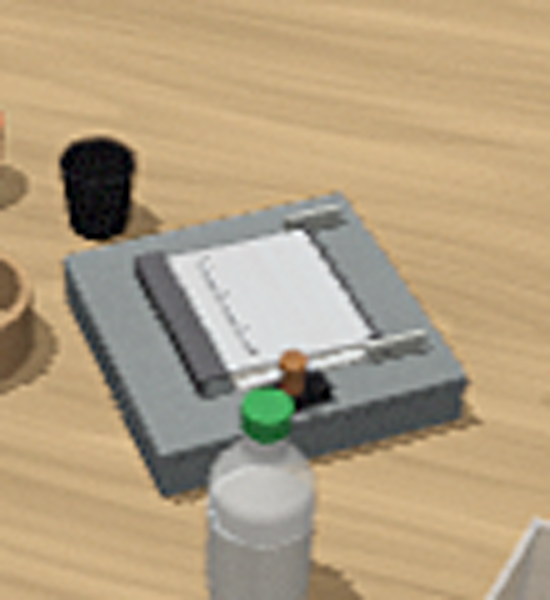

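View pics/top5.png

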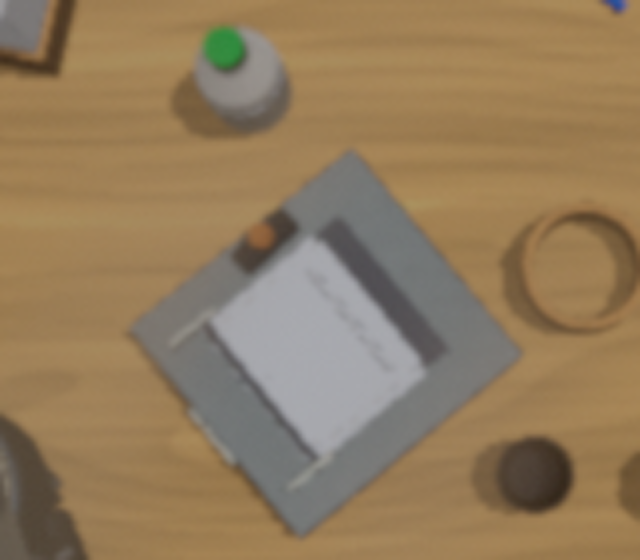

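The flap stays down under the lip, and the case, stamp, bottle, cup and tape look unmoved. I'll check the slide distance with numbers.

Run:
```python
from h import *
from workcell import vision
# rib in top image: line; compare predicted positions for slides
for uv in((310,272),(350,322),(390,370)):
    print("rib top case",case(ray("top",(190+uv[0]/4-.4,130+uv[1]/4-.4),.056)).round(4))
for sl in(.010,.014,.018):
    P=W(p,flap(.05,sl,[[.08,-.045,.0075],[.08,.045,.0075],[0,.055,0],[0,-.055,0]]))
    print(sl,((proj("top",P)+.4-[190,130])*4).round(0).tolist())
for n in("top","scene"):
    f=vision.read_camera(n)["frame"].astype(int);d=abs(f-D[n]["frame"]).max(2)>40
    ys,xs=np.nonzero(d);print(n,[(int(a),int(b)) for a,b in zip(np.percentile(xs,[0,50,100]),np.percentile(ys,[0,50,100]))])
    m=D[n]["frame"][:,:,::-1].copy();g=f[:,:,::-1].astype(np.uint8).copy();g[d]=(0,0,255);cv2.imwrite(f"pics/diff_{n}.png",g)
```

```text
rib top case [0.0224 0.0427 0.056 ]
rib top case [ 0.0218 -0.0016  0.056 ]
rib top case [ 0.022  -0.0446  0.056 ]
0.01 [[382.0, 377.0], [299.0, 277.0], [201.0, 340.0], [302.0, 464.0]]
0.014 [[386.0, 374.0], [303.0, 273.0], [206.0, 337.0], [307.0, 460.0]]
0.018 [[391.0, 370.0], [308.0, 269.0], [210.0, 333.0], [311.0, 456.0]]
top [(0, 190), (138, 321), (294, 399)]
scene [(313, 0), (460, 111), (607, 250)]
```

View pics/diff_scene.png

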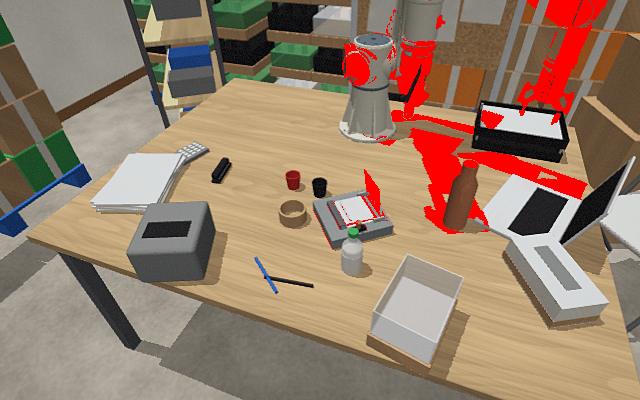

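View pics/diff_top.png

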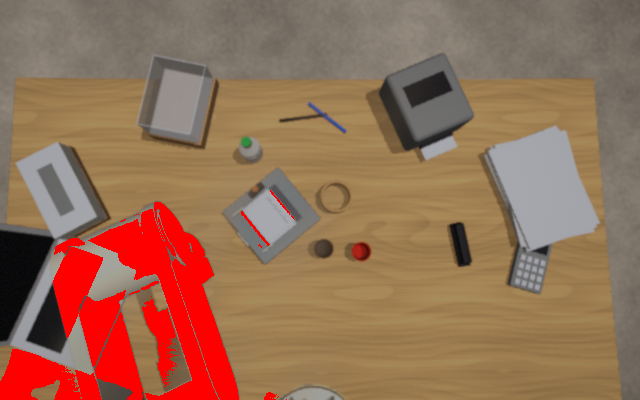

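Run:
```python
from h import *
from workcell import vision
for n,box in(("top",(270,165,325,262)),("top",(250,245,285,265)),("top",(236,135,265,165)),("top",(246,178,272,200)),("scene",(310,203,338,250)),("scene",(335,225,395,250)),("scene",(340,230,366,276))):
    f=cv2.cvtColor(vision.read_camera(n)["frame"],cv2.COLOR_RGB2GRAY).astype(np.float32);g=cv2.cvtColor(D[n]["frame"],cv2.COLOR_RGB2GRAY).astype(np.float32)
    a,b,x,y=box;A=g[b:y,a:x];B=f[b:y,a:x]
    M=np.eye(2,3,dtype=np.float32);cc,M=cv2.findTransformECC(A,B,M,cv2.MOTION_TRANSLATION);print(n,box,M[:,2].round(2),round(cc,3))
```

```text
top (270, 165, 325, 262) [ 0.77 -0.55] 0.99
top (250, 245, 285, 265) [ 0.29 -0.34] 0.726
top (236, 135, 265, 165) [-0.  0.] 1.0
top (246, 178, 272, 200) [ 0.44 -0.29] 0.882
scene (310, 203, 338, 250) [-0.27  0.2 ] 0.95
scene (335, 225, 395, 250) [-0.17 -0.02] 0.996
scene (340, 230, 366, 276) [-0.02 -0.03] 0.999
```

Run:
```python
from workcell import hand_in,get_obs
print(get_obs()["time_s"]);hand_in()
```

```text
19.375
the job is handed in; nothing more can be done
```

The flap lies flat on the notes with its free edge tucked under the lip, and the lip held it down after I let go. I handed the job in at 19.4 s, with the arm clear of everything.

**What I did:** With the fingers closed, I pushed the flap over from behind, following its arc. I pressed it flat with about 6 N, against a flap face at z ≈ 47 mm. I then slid it forward by the rib until the push force rose to 10 N at the home stop, eased off and lifted away.

**Last checks:**
- **Tuck:** the rib was measured at case x ≈ 22 mm, against 23 mm expected with the flap fully home. That puts the slide at about 17 mm of 18 mm, so the edge is roughly 10 mm under the lip.
- **Case moved slightly:** comparing pictures from before and after, the case appears to have crept about 1 mm, perhaps up to 2 mm, towards the lip, with the stamp riding on it. This was most likely in the final push against the stop. Allowing for that creep, the slide could be about 1 mm shorter than the figure above.
- **Other things on the desk:** the bottle did not move, and the cup, tape roll and stapler show no change. The flask shows no change in the scene view; the arm hid it in the last top view.
- **Calibration:** the scene camera disagreed with the top camera by 1–2 pixels, so I relied mainly on the top camera for the case's position.

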